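# Load the dressing stone into its ratchet holder

### The arm

A 7-joint arm with a two-finger parallel gripper is mounted at the origin on a cart in front of the work surface, level with it; the furniture and walls round the work are solid. World frame = base frame: x ahead of the robot, y to its left, z up, the work surface at z = 0. Lengths are in mm, angles in rad, forces in N, time in s.
With the tool pointing down it reaches from about 400 to 900 mm from the base axis. Payload 5.6 kg.
Tool frame: the origin (TCP) lies midway between the tips of the shut fingers; the grasp point (between the pads) lies 19 mm behind it; z points along the fingers, y is the line along which they close (so a half turn about z gives the same grasp; the last joint's range is limited). The gripper opens to 92 mm and grips with 3 to 60 N. Pads are 20 mm wide; open, the fingers measure 128 mm over their backs; the gripper's body (75 mm by 189 mm) begins 69 mm behind the grasp point.
Start: joints at [1.249, 0.468, -0.012, 1.603, 0.006, 1.071, -0.056], TCP at [178.839, -624.92, 214.592] pointing down, gripper open.
Joint ranges: [-2.53, 2.53], [-0.31, 2.02], [-1.57, 1.55], [0.28, 2.44], [-1.29, 4.43], [0.15, 1.84], [-2.92, 2.92]. Speed limits (rad/s): [2.57, 2.57, 3.14, 3.14, 3.14, 3.14, 3.14].

### API

Orientations are given as a rotation vector (axis times angle).
In Python, from cell import robot, grip, kin, viewer gives the robot as it stands. Calls block until the motion is done:
- robot.movep(position, orientation): joint-space move of the TCP to a pose.
- robot.servo_line(position, feed=150, rotation=None): straight line of the TCP; rotation=None keeps the orientation; feed is the mean speed in mm/s.
- robot.goto_joints(angles): joint-space move.
- grip(opening, newtons=None): opening from 0.0 (shut) to 1.0 (fully open); newtons is the grip in N (None keeps the last); returns when the fingers have stopped.
- robot.hold(seconds).
- kin.ik(position, orientation): joint angles nearest the present ones, or None.
- robot.observe(): the state.
- viewer.read_camera(name): name is "side" or "top" or "wrist"; returns the picture (384x512x3 uint8, red, green, blue); there is no depth.
- viewer.camera_info(name): a dict with "camera_matrix" (3x3 intrinsics, pixels), "R" (3x3) and "t" (3): a world point X has camera coordinates R X + t. Camera axes: x right, y down, z forward; pixel columns grow to the right and rows downward; lengths in mm; the calibration is good to about 2 mm. A picture is of the moment at which its call begins: read the wrist's pose just before it. camera_info takes no time and is no camera call; for the wrist camera it gives the pose at the moment of the call.
A pose or a line that the arm cannot do raises robot.IKError and nothing moves.
- robot.job_done(): hands the job in; it is judged then, once.
Trained networks look in the newest picture that a camera, given by its name, has taken for a name from the list of things; names that differ only in an ending like _2 or _b are one class to them, and where a whole thing is asked for, a point or a joint stands for the part that bears it (a point fixed in the world has none). Each returns a list of dicts, best first, with "confidence" (0 to 1); they miss things now and then, are a little off and sometimes report something else, mostly with a low value. They report only what shows in the picture. A call takes as long as a camera call.
- viewer.silhouettes(name, camera): "mask" (384x512 bool, what is visible of it).
- viewer.pinpoint(name, camera): "at" ([x, y, z] in mm, in the coordinates of the camera as it stood for that picture, good to about 4 mm: a listed point, or the origin of a listed thing).
The state is a dict: "t": time; "joints": joint angles; "joint_velocities": joint speeds; "joint_torque": joint torques, N m; "tcp_pos": TCP position; "tcp_rot": TCP orientation; "contact_force": force on the tool from outside, world axes, zero at the start; "wrist_torque": the same for the moment, N m; "grip_width": opening from 0.0 (shut) to 1.0 (fully open); "grip_force": force on a finger pad.
Only numpy, scipy, OpenCV 4.12 (cv2) and the standard library are available. Lean on these libraries where they do the work, as an engineer would, in place of code of your own. Each camera call takes 0.05 s, during which the arm holds its last target. There are 200 camera calls.

### The job

Load the two-grit stone into the ratchet holder on the bench by pushing only, never lifting it. Hold the holder's release lever pressed down and push the sliding jaw back to the end of its travel, then slide the stone in along the bench until its long side lies flush against the bar, and push the jaw up to the stone again until the stone is tight against the fixed stop and the jaw's spring pad is squeezed right in, so that the ratchet keeps it clamped. Leave the other things where they are and take the hand clear.

Things in the scene. Friction and masses are not known exactly. Their poses are not given: they have to be found in the camera images.
- holder: Stone holder screwed to the bench. Origin: on the bench top in the corner where the stone must sit; the bar's front face is x = 0, the fixed stop's face y = 0. Stop: grey arm from y = 0 to +16 mm, x = -36 to 22, 24 mm high. The stone slides on the bench itself, in from the -x side; seated, its centre is at x = -17, y = -45 mm and its length lies along y.
- bar_end (a point): Top of the bar's far end, over the middle of the bar. The aluminium bar runs from the stop along the holder's -y: x = 0 to 22 mm, 22 mm high, with a sawtooth rack of 4 mm pitch and 2.6 mm depth on top. This end stop is 34 mm high, y = -211 to -222 mm.
- jaw (a joint): Travel of the sliding jaw in m along the holder's -y: 0 = 40 mm open between stop and pad, 0.080 = fully back, 120 mm open. The ratchet keeps it from moving back unless the release lever is down; towards the stop it slides and clicks over the notches (2 to 6 N). It starts too narrow for the stone.
- jaw_face (a point): Middle of the spring pad's free face when the pad is out, 11.5 mm above the bench, 16.5 mm in front of the bar. Distances behind it (along the holder's -y): jaw arm in front of the bar 10 to 24 mm (x = -35 to 0, 24 mm high), housing over the bar 12 to 86 mm (x = -8 to 30, 31 mm high), thumb post 74.5 to 86 mm.
- release (a joint): Release lever on the jaw, in rad: 0 = up, the pawl in the rack; 0.24 = pressed to its stop; the pawl is clear of the rack from about 0.16. A spring lifts it again (about 2 N at the rear of its plate to begin with, 4 N at the stop).
- pad (a joint): Spring pad in the jaw's face, in m: 0 = out, 0.006 = pressed fully in, flush on the jaw arm (about 5 N). It presses the stone against the fixed stop and takes up the play of the 4 mm notches.
- lever_plate (a point): Where to press the release lever: on top of its flat steel plate (42 mm across the bar, 60 mm long), 12 mm from its rear end, 60 mm behind the pad's face, over the middle of the bar, 46 mm above the bench; 7 mm lower when pressed. The pivot is 30 mm nearer the stop. The jaw's thumb post begins 14.5 mm behind this point.
- post_top (a point): Middle of the top of the jaw's upright thumb post: 11.5 mm thick along the bar, 38 mm wide, standing from 27 to 56 mm above the bench at the rear of the jaw. Pushed on its stop side the jaw goes back, on its rear side it closes.
- stone_centre (a point): Centre of the two-grit dressing stone, half-way up: a block 34 mm (x) by 90 mm (y) by 21 mm high, about 0.14 kg, lying flat on the bench in front of the holder.
- gem_box: Bystander: round clear gem box, 44 mm across, 20 mm high; origin under its centre.
- film_can: Bystander: black film canister, 34 mm across, 51 mm high; origin under its centre.
- powder_jar: Bystander: glass jar of green powder, 51 mm across, 70 mm high; origin under its centre.
- tweezers: Bystander: steel tweezers lying flat, 124 mm long (y), 10 mm high; origin under the centre.
- loupe: Bystander: folding loupe, 25 x 47 x 17 mm; origin under its centre.

How it is judged:
By the outcome, as a careful person would: the job done as asked, in the order asked, and still so for the second after the job is handed in, with the robot touching nothing.
It also fails if it takes over 51 s, if anything falls off the work surface, if the arm or the gripper's body presses on something with over 40 N, if the wrist force passes 120 N, or if a joint passes its speed limit or range.

## Working session

There is one attempt and no reset: what is moved stays moved. The work goes in short steps, each a Python script; the robot and the scene stay as the last script left them, time stands still between calls to the robot, and variables do not carry over. Pictures are saved under pics/ and viewed, at most 10 in all, crops included, and the job is handed in when it is done.

```bash
mkdir -p pics; ls; cat > h.py <<'E'
import numpy as np, cv2
from cell import robot, grip, kin, viewer
from scipy.spatial.transform import Rotation as R
def snap(c,f=None):
    info=viewer.camera_info(c); im=viewer.read_camera(c)
    if f: cv2.imwrite('pics/'+f,im[:,:,::-1])
    return info,im
def pin(n,c,info):
    r=viewer.pinpoint(n,c)
    return [(np.round(np.array(info['R']).T@(np.array(d['at'])-np.array(info['t'])),1).tolist(),round(d['confidence'],2)) for d in r[:2]]
def st():
    s=robot.observe(); print('t',round(s['t'],2),'tcp',np.round(s['tcp_pos'],1),'F',np.round(s['contact_force'],1),'g',round(s['grip_width'],3)); return s
E
python3 - <<'E'
from h import *
s=st(); print(s['tcp_rot'])
a=[]
for c in('top','side'):
    i,im=snap(c); a.append(im)
    for n in ['holder','bar_end','jaw_face','lever_plate','post_top','stone_centre','gem_box','film_can','powder_jar','tweezers','loupe']: print(c,n,pin(n,c,i))
cv2.imwrite('pics/a.png',a[0][:,:,::-1]);cv2.imwrite('pics/b.png',a[1][:,:,::-1])
E
```

```text
pics
t 0.0 tcp [ 178.6 -624.4  213.7] F [-0.8 -0.1 -1. ] g 0.999
[-3.10946860e+00 -4.36172349e-01  5.67647974e-04]
top holder [([519.3, -330.6, 32.9], 0.72), ([539.3, -116.0, 0.6], 0.67)]
top bar_end [([520.7, -331.4, 36.1], 0.95), ([450.9, -152.8, 12.3], 0.64)]
top jaw_face [([516.0, -150.9, 13.7], 0.93), ([442.8, -2.3, -0.4], 0.24)]
top lever_plate [([527.7, -221.9, 44.3], 0.55), ([450.0, -151.7, 8.9], 0.26)]
top post_top [([529.6, -237.1, 56.3], 0.85)]
top stone_centre [([449.1, -151.6, 10.6], 0.9)]
top gem_box [([511.4, -52.0, -0.4], 0.66)]
top film_can [([591.9, -353.0, 2.4], 0.63)]
top powder_jar [([610.2, -303.5, 0.7], 0.63)]
top tweezers [([443.7, -6.1, -0.8], 0.57)]
top loupe [([470.1, -332.6, 2.5], 0.65)]
side holder [([535.4, -115.9, 1.1], 0.65)]
side bar_end [([520.9, -329.8, 34.7], 0.64)]
side jaw_face [([516.0, -154.4, 11.6], 0.72), ([475.6, -332.1, 0.2], 0.31)]
side lever_plate [([533.8, -218.8, 41.5], 0.72)]
side post_top [([532.3, -239.3, 54.4], 0.62)]
side stone_centre [([450.0, -155.8, 8.9], 0.91)]
side gem_box [([515.7, -52.7, -1.0], 0.83), ([535.5, -220.1, 41.6], 0.71)]
side film_can [([592.0, -352.8, 2.5], 0.57), ([518.4, -155.0, 10.9], 0.32)]
side powder_jar [([613.0, -304.3, -0.5], 0.86)]
side tweezers [([445.0, -1.6, -2.8], 0.56)]
side loupe [([471.9, -334.4, -0.5], 0.6)]
```

View pics/a.png

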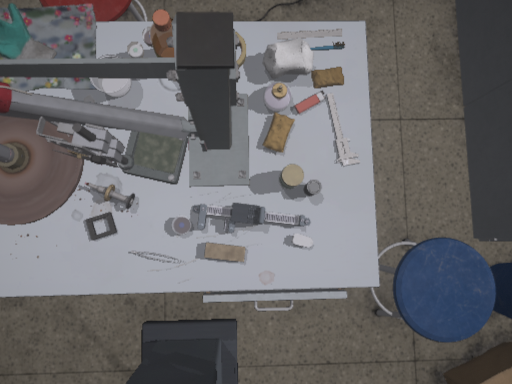

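View pics/b.png

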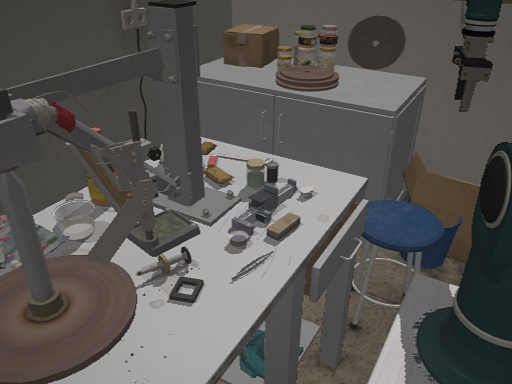

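Top view: holder at about (195–308, 205–225), stone at (224,252), tweezers at (157,257), column base plate at (190–250, 125–185). The side view agrees, and the networks' positions are consistent with the dimensions given. I'll go above the holder and look.

```bash
cat >> h.py <<'E'
def rv(yaw): return (R.from_euler('z',yaw,degrees=True)*R.from_euler('x',180,degrees=True)).as_rotvec()
E
python3 - <<'E'
from h import *
def ray(c,u,v,z):
    i=viewer.camera_info(c);Rm=np.array(i['R']);C=-Rm.T@i['t'];d=Rm.T@np.linalg.inv(i['camera_matrix'])@[u,v,1]
    return np.round(C+d*(z-C[2])/d[2])
print('colbase',ray('side',163,200,15),ray('side',200,205,15),'plate',ray('top',190,185,10),ray('top',250,185,10))
for y in(82.7,-97.3,-7.3,172.7):
    for p in([525,-215,160],[450,-160,10]):
        q=kin.ik(p,rv(y)); print(y,p,None if q is None else np.round(q,2))
q=[(y,kin.ik([500,-200,190],rv(y))) for y in(82.7,-97.3)]
q=[a for a in q if a[1] is not None]
y,_=min(q,key=lambda a:abs(a[1][6])); print(y)
robot.movep([500,-200,190],rv(y)); st()
i,im=snap('wrist','w.png')
for n in ['holder','bar_end','jaw_face','lever_plate','post_top','stone_centre','tweezers']: print(n,pin(n,'wrist',i))
m=viewer.silhouettes('stone_centre','wrist')
if m:
    c=cv2.minAreaRect(np.argwhere(m[0]['mask'])[:,::-1].astype(np.float32)); b=cv2.boxPoints(c)
    Rm=np.array(i['R']);C=-Rm.T@i['t']
    for u,v in b:
        d=Rm.T@np.linalg.inv(i['camera_matrix'])@[u,v,1]; print((C+d*(21-C[2])/d[2]).round(1))
st()
E
```

```text
colbase [762. -96.  15.] [ 667. -124.   15.] plate [604. -77.  10.] [ 601. -215.   10.]
82.7 [525, -215, 160] [ 0.72  0.45 -0.5   1.83  0.26  0.93 -0.02]
82.7 [450, -160, 10] [ 0.62  0.56 -0.42  2.12  0.44  0.54 -0.25]
-97.3 [525, -215, 160] [ 0.23  0.39  0.13  1.87 -0.06  0.89 -2.88]
-97.3 [450, -160, 10] [ 0.12  0.52  0.18  2.15 -0.19  0.48 -2.82]
-7.3 [525, -215, 160] [ 0.48  0.4  -0.19  1.85  0.09  0.9  -1.45]
-7.3 [450, -160, 10] [ 0.39  0.52 -0.14  2.13  0.15  0.49 -1.56]
172.7 [525, -215, 160] [ 0.86  0.5  -0.68  1.82  0.38  0.96  1.45]
172.7 [450, -160, 10] [ 0.71  0.59 -0.53  2.11  0.55  0.57  1.23]
82.7
t 3.12 tcp [ 499.6 -201.7  189.9] F [-0.2 -0.6  0.2] g 0.999
holder [([535.8, -113.6, 1.7], 0.77)]
bar_end [([517.1, -333.5, 36.4], 0.63)]
jaw_face [([516.2, -155.3, 12.2], 0.78)]
lever_plate [([529.5, -218.6, 43.8], 0.94)]
post_top [([524.9, -236.4, 55.6], 0.9)]
stone_centre [([449.8, -155.2, 6.7], 0.8)]
tweezers [([440.4, 0.3, 3.1], 0.62)]
[ 438.5 -108.    21. ]
[ 474.8 -112.7   21. ]
[ 461. -201.   21.]
[ 422.3 -195.9   21. ]
t 3.58 tcp [ 500.  -200.1  190. ] F [-0.2  0.6  0.2] g 0.996
```

View pics/w.png

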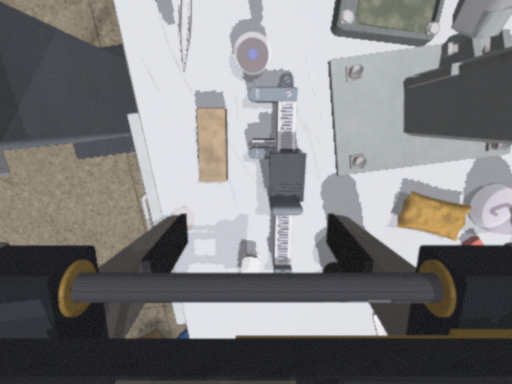

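The wrist view shows the stone at (212,145), nearly parallel to the bar (285,100–270). The lever plate is at (287,175) and the post at (286,210), and nothing is in the way. Next I'll fit the holder pose, press the lever and push the jaw back.

```bash
cat >> h.py <<'E'
L=np.array([[0,0],[11,-216.5],[-16.5,-40.],[11,-100],[11,-120]])
W=np.array([[536.5,-115],[519.6,-331.6],[516,-153.5],[530.5,-219.7],[529,-238]])
from scipy.optimize import least_squares
def _f(p,r=True):
    c,s=np.cos(p[2]),np.sin(p[2]); l=L.copy(); l[2:,1]-=p[3]
    return ((l@np.array([[c,s],[-s,c]])+p[:2])-W).ravel()
O=least_squares(_f,[536,-115,-.12,0]).x
TH=np.degrees(O[2]); Q0=O[3]
def P(x,y,z):
    c,s=np.cos(O[2]),np.sin(O[2]); return [O[0]+c*x-s*y,O[1]+s*x+c*y,z]
def loc(w=None):
    s=robot.observe(); c,sn=np.cos(O[2]),np.sin(O[2]); M=np.array([[c,sn],[-sn,c]])
    return M@(np.array(s['tcp_pos'][:2])-O[:2]), s['tcp_pos'][2], M@np.array(s['contact_force'][:2]), s['contact_force'][2]
def pl(tag=''):
    a=loc(); print(tag,np.round(a[0],1),round(a[1],1),'F',np.round(a[2],1),round(a[3],1),'t',round(robot.observe()['t'],2)); return a
E
python3 - <<'E'
from h import *
print(O[:2],TH,Q0, np.round(_f(O),1))
grip(0.0)
y=-100-Q0+1
robot.movep(P(11,y,70),rv(90+TH)); pl()
robot.servo_line(P(11,y,49),feed=80)
z=49
base=pl('pre')[3]
while z>35:
    z-=1; robot.servo_line(P(11,y,z),feed=40); a=loc()
    if a[3]-base>7: break
pl('pressed')
# to the post
for k in range(3):
    y-=2; robot.servo_line(P(11,y,z),feed=40); pl()
i,im=snap('wrist','w2.png')
E
```

```text
Traceback (most recent call last):
NameError: name '_f' is not defined
```

```bash
python3 - <<'E'
from h import *
print(O[:2],TH,Q0)
grip(0.0)
y=-100-Q0+1
robot.movep(P(11,y,70),rv(90+TH)); pl()
robot.servo_line(P(11,y,49),feed=80)
z=49
base=pl('pre')[3]
while z>35:
    z-=1; robot.servo_line(P(11,y,z),feed=40); a=loc()
    if a[3]-base>7: break
pl('pressed')
for k in range(3):
    y-=2; robot.servo_line(P(11,y,z),feed=40); pl()
i,im=snap('wrist','w2.png')
E
```

```text
[ 536.16981219 -115.15311887] -7.7850715369960835 2.5875754814940697
 [  11.2 -101.1] 70.3 F [-0.1 -0.3] 1.0 t 5.49
pre [  10.8 -101.6] 49.1 F [ 0.  -0.3] 1.1 t 5.91
pressed [  11.4 -102.1] 40.3 F [-3.5 -1.2] 12.4 t 8.41
 [  11.3 -103.4] 40.2 F [-3.4  0.2] 12.4 t 8.66
 [  11.3 -105.2] 40.2 F [-2.8  0.4] 11.6 t 8.91
 [  11.4 -107.2] 40.3 F [-3.1  0.5] 12.5 t 9.16
```

View pics/w2.png

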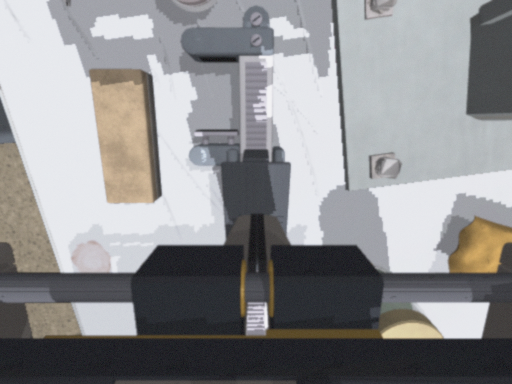

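Fingers are on the plate (about 12 N, lever at its stop) just in front of the post at (256,235). The bar is vertical in the picture, so the fitted yaw is right. Now I'll push the jaw back.

```bash
python3 - <<'E'
from h import *
z=40; y=-107.5+0.6
while y>-195:
    y-= 6 if y>-176 else 2
    robot.servo_line(P(11,y,z),feed=60); a=pl()
    if a[2][1]>18 or a[3]<5: break
E
```

```text
[  11.6 -113.1] 40.7 F [-1.6 -1.3] 6.1 t 9.46
 [  11.6 -119.4] 40.7 F [-1.3 -0.7] 7.4 t 9.71
 [  11.6 -125.5] 40.7 F [-1.9 -0.9] 7.0 t 9.96
 [  11.5 -131.5] 40.7 F [ 0.1 -1.6] 6.3 t 10.21
 [  11.5 -137.5] 40.7 F [-1.2 -1.3] 6.5 t 10.46
 [  11.5 -143.6] 40.7 F [-0.6 -1.7] 5.9 t 10.71
 [  11.5 -149.6] 40.7 F [-1.2 -1.5] 6.8 t 10.96
 [  11.5 -155.6] 40.7 F [-0.3 -1.1] 6.1 t 11.21
 [  11.5 -161.6] 40.7 F [-0.9 -1.2] 5.2 t 11.46
 [  11.5 -167.6] 40.7 F [-0.3 -2. ] 6.3 t 11.71
 [  11.5 -173.6] 40.7 F [-1.  -0.7] 6.5 t 11.96
 [  11.5 -179.6] 40.7 F [-0.7 -1.4] 6.4 t 12.21
 [  11.5 -180.9] 40.7 F [-2.1 -0.7] 7.6 t 12.46
 [  11.5 -182.7] 40.7 F [-1.2  0.3] 6.9 t 12.71
 [  11.5 -183.4] 40.7 F [-1.4  2.9] 8.0 t 12.96
 [  11.4 -183.5] 40.7 F [-2.6  6.1] 8.8 t 13.21
 [  11.5 -183.6] 40.7 F [-1.9  9. ] 10.5 t 13.46
 [  11.4 -183.6] 40.6 F [-3.1 12. ] 12.0 t 13.71
 [  11.4 -183.7] 40.7 F [-4.4 17. ] 13.3 t 13.96
 [  11.4 -183.7] 40.6 F [-4.7 20. ] 14.3 t 14.21
```

The jaw is at its end stop: y force rises at finger y=-183.5, as predicted for 80 mm of travel. Now I'll let go and go behind the stone.

```bash
python3 - <<'E'
from h import *
robot.servo_line(P(11,-181,41),feed=60)
robot.servo_line(P(11,-180,90),feed=150)
robot.movep(P(-126,-51,90),rv(TH)); pl()
grip(0.5)
i,im=snap('wrist','w3.png')
for n in ['stone_centre','jaw_face','holder','post_top','lever_plate']: print(n,pin(n,'wrist',i))
snap('top'); print('top',pin('jaw_face','top',viewer.camera_info('top')))
print([P(-16.5,-120,0),P(-81.5,-50,10)]); pl()
E
```

```text
[-125.8  -51.2] 89.7 F [-0.6 -0.1] 0.7 t 16.45
stone_centre [([447.9, -153.1, 3.9], 0.78)]
jaw_face [([504.7, -231.8, 12.5], 0.93)]
holder [([535.4, -114.5, -0.8], 0.91)]
post_top []
lever_plate [([520.3, -290.1, 44.5], 0.92)]
top [([518.2, -287.9, 51.6], 0.67), ([506.6, -227.7, 11.1], 0.61)]
[[np.float64(503.5669986083197), np.float64(-231.8120514351824), 0], [np.float64(448.64811264723824), np.float64(-153.65249690220332), 10]]
 [-126.  -51.] 90.0 F [-0.6  0.1] 0.2 t 17.65
```

View pics/w3.png

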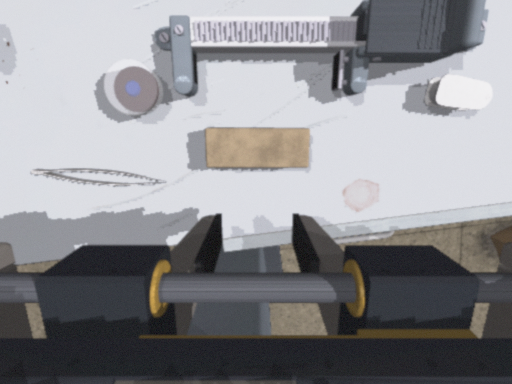

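The jaw is fully back (pad at (340,70)). The stone, at columns 207–310, lies between the stop (191) and the jaw arm (345), clear of both and parallel to the bar. I'll push it in.

```bash
python3 - <<'E'
from h import *
robot.servo_line(P(-126,-51,9),feed=120); pl()
robot.servo_line(P(-52,-51,9),feed=60); pl()
x=-52
while x<-34:
    x+=2; robot.servo_line(P(x,-51,9),feed=50); a=pl()
    if a[2][0]<-10: break
robot.servo_line(P(x-8,-51,9),feed=60)
robot.servo_line(P(x-40,-51,70),feed=150)
i,im=snap('wrist','w4.png')
print(pin('stone_centre','wrist',i), P(-17,-51,10)); pl()
E
```

```text
[-125.6  -51. ] 9.3 F [ 0.8 -0.3] -0.2 t 18.48
 [-51.8 -51. ] 9.0 F [-0.   0.5] -0.4 t 19.86
 [-49.8 -51. ] 9.0 F [-0.1  0.1] -0.1 t 20.11
 [-47.7 -51. ] 9.0 F [-0.5  0.1] 0.0 t 20.36
 [-45.7 -51. ] 9.0 F [ 0.3 -0.3] 1.0 t 20.61
 [-44.6 -51. ] 8.9 F [-3.2 -0. ] 1.7 t 20.86
 [-44.6 -51. ] 8.7 F [-7.4  1.2] 5.6 t 21.11
 [-44.5 -51. ] 8.5 F [-10.5  -0.6] 9.1 t 21.36
[([510.6, -159.7, 5.3], 0.65), ([467.7, -331.0, -1.0], 0.38)] [np.float64(512.4181695328126), np.float64(-163.3802841537114), 10]
 [-79.9 -50.9] 69.3 F [-0.4 -0.4] -0.6 t 22.35
```

View pics/w4.png

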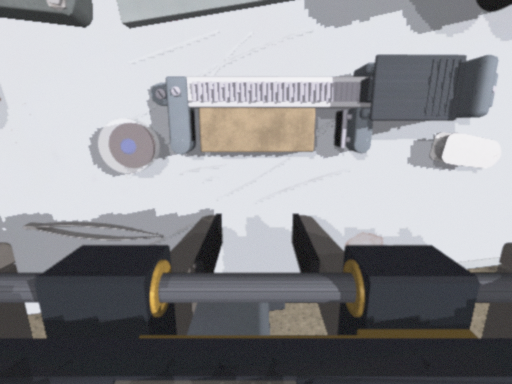

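The stone lies flush along the bar at (257,130), 6 mm from the stop, with the jaw still back. Now I'll push the post from behind.

```bash
python3 - <<'E'
from h import *
grip(0.0)
robot.servo_line(P(-80,-80,100),feed=200)
robot.movep(P(11,-221,80),rv(90+TH))
robot.servo_line(P(11,-221,43),feed=100); pl()
y=-221
robot.servo_line(P(11,-190,43),feed=50); pl()
y=-190
while y<-155:
    y+=2; robot.servo_line(P(11,y,43),feed=50); a=pl()
    if a[2][1]<-28: break
E
```

```text
[  10.9 -220.7] 42.6 F [ 0.3 -0.1] -0.5 t 25.4
 [  11.3 -191.7] 43.7 F [ 1.  -5.3] -0.3 t 26.17
 [  11.3 -190.6] 43.7 F [ 0.7 -6.4] -0.0 t 26.42
 [  11.3 -188.4] 43.7 F [ 0.8 -6.3] -0.4 t 26.67
 [  11.3 -186.8] 43.7 F [ 0.6 -6.8] -0.6 t 26.92
 [  11.3 -184.5] 43.7 F [ 0.8 -6.5] 0.2 t 27.17
 [  11.3 -183.1] 43.7 F [ 1.2 -7.8] -0.4 t 27.42
 [  11.3 -181.9] 43.7 F [-0.8 -8.7] -1.3 t 27.67
 [  11.3 -180.1] 43.7 F [ 0.4 -9.4] -1.1 t 27.92
 [  11.3 -179. ] 43.7 F [  1.7 -11.3] -1.1 t 28.17
 [  11.3 -178.8] 43.8 F [  0.7 -14.7] -3.0 t 28.42
 [  11.3 -178.6] 43.8 F [  1.3 -17.6] -4.1 t 28.67
 [  11.3 -178.5] 43.9 F [  1.9 -21. ] -4.6 t 28.92
 [  11.3 -178.3] 43.9 F [  2.5 -24.1] -6.0 t 29.17
 [  11.2 -178.1] 44.0 F [  3.9 -26.5] -5.9 t 29.42
 [  11.2 -177.9] 44.0 F [  4.2 -31.2] -7.0 t 29.67
```

```bash
python3 - <<'E'
from h import *
robot.servo_line(P(11,-162,43),feed=40); robot.hold(.3); pl('max')
for y in(-172,-177,-179,-180,-181,-183,-186): robot.servo_line(P(11,y,43),feed=60); pl()
robot.servo_line(P(11,-195,43),feed=100)
robot.servo_line(P(11,-200,90),feed=150)
robot.movep(P(-110,-70,120),rv(TH)); 
i,im=snap('wrist')
cv2.imwrite('pics/w5.png',cv2.resize(im[20:240,100:500],None,fx=2,fy=2,interpolation=cv2.INTER_CUBIC)[:,:,::-1])
for n in('jaw_face','stone_centre','lever_plate','post_top'): print(n,pin(n,'wrist',i))
print(P(-16.5,-84,11),P(-17,-45,10)); pl()
E
```

```text
max [  11.2 -177.9] 44.0 F [  3.3 -30.7] -7.3 t 30.22
 [  11.3 -178.9] 43.8 F [  1.7 -13.4] -2.6 t 30.53
 [  11.3 -180.7] 43.8 F [ 0.9 -8.8] -1.2 t 30.78
 [  11.3 -180.8] 43.7 F [ 0.7 -6.6] 1.0 t 31.03
 [  11.3 -180.9] 43.7 F [ 0.2 -4.8] 4.5 t 31.28
 [  11.3 -181. ] 43.4 F [ 0.2 -4.4] 3.6 t 31.53
 [  10.6 -181.5] 42.5 F [ 1.  -0.4] 0.7 t 31.78
 [  10.8 -185.8] 42.7 F [ 0.  -0.3] 0.0 t 32.03
jaw_face [([509.7, -199.9, 15.7], 0.9)]
stone_centre [([511.7, -153.7, 9.9], 0.93), ([520.8, -279.2, 56.4], 0.46)]
lever_plate [([526.5, -260.8, 46.2], 0.62)]
post_top [([523.7, -277.5, 58.3], 0.93)]
[np.float64(508.44346600396307), np.float64(-196.1438573998906), 11] [np.float64(513.2309140987531), np.float64(-157.4355851478294), 10]
 [-109.9  -70.2] 119.8 F [-0.1  0.1] 0.1 t 34.38
```

View pics/w5.png

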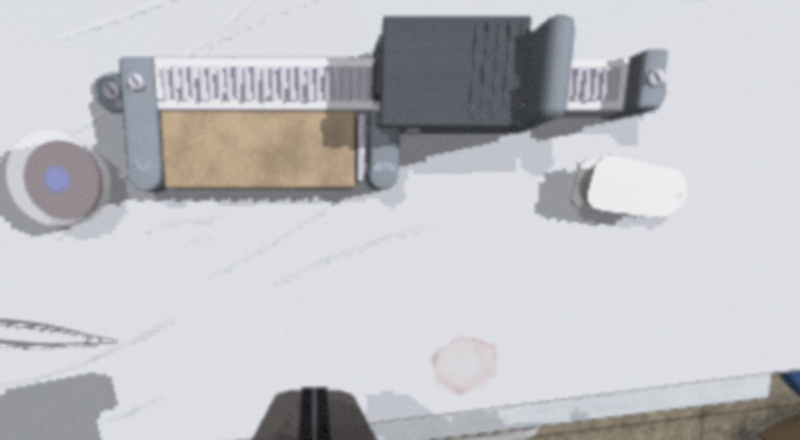

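The picture shows the stone (163–356, 110–188) flush on the bar and against the stop. The pad strip at (362,145) is squeezed, the pawl is holding the jaw after the push bottomed out the pad, and the bystanders haven't moved. The hand is clear, so I'm handing in.

```bash
python3 - <<'E'
from h import *
print(robot.job_done())
E
```

```text
the job is handed in; nothing more can be done
None
```

The stone is loaded, flush along the bar and against the fixed stop, with the ratchet holding the jaw. I pushed the pad right in, but the jaw slipped back about 2 mm to its notch, leaving the pad about 4 of 6 mm in by my estimate; I handed in at about 34 s with the hand clear and saw no bystander moved.

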